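# Shut and lock the flip-lid parts organiser

## Task

All six flip lids of the parts organiser stand open: run your fingertips along the row to fold every lid over and press it fully shut, with light pressure. Then push the upright thumb tab of the lock bar along the front edge, all the way to its stop, so that its hooks cover the lids' tongues. Only touch and push: do not pick the organiser up or shove it away, and leave the things lying about it where they are.

Things in the scene. Friction and masses are not known exactly. Their poses are not given: they have to be found in the camera images.
- organiser: loose six-compartment parts organiser, grey plastic, 74 x 286 x 39 mm (x, y, z, lids shut), 0.65 to 1 kg, rubber feet (slides at some 3 to 7 N). Origin: centre of its underside, z up. Its six clear flip lids stand in a row along y and fold down towards +y; shut, they form one level row from y = -137 to +136 mm, top at z = 39 mm. -x is the front: label frames, and the lock bar along the front edge
- lid1 (a joint): angle of the first (at the organiser's -y end) lid: 0 = fully shut, 1.57 = upright, 1.95 = leaning back to -y, at its stop (rad). A flap 43 mm from hinge to free edge, x -16 to 33 mm, 3 mm thick; hinge line along x at organiser y = -137 mm, z = 37 mm, flap on the +y side of it. Stiff hinge: stays where left, about 0.3 N at the free edge turns it
- lid2 (a joint): angle of the second lid: 0 = fully shut, 1.57 = upright, 1.95 = leaning back to -y, at its stop (rad). A flap 43 mm from hinge to free edge, x -16 to 33 mm, 3 mm thick; hinge line along x at organiser y = -91 mm, z = 37 mm, flap on the +y side of it. Stiff hinge: stays where left, about 0.3 N at the free edge turns it
- lid3 (a joint): angle of the third lid: 0 = fully shut, 1.57 = upright, 1.95 = leaning back to -y, at its stop (rad). A flap 43 mm from hinge to free edge, x -16 to 33 mm, 3 mm thick; hinge line along x at organiser y = -45 mm, z = 37 mm, flap on the +y side of it. Stiff hinge: stays where left, about 0.3 N at the free edge turns it
- lid4 (a joint): angle of the fourth lid: 0 = fully shut, 1.57 = upright, 1.95 = leaning back to -y, at its stop (rad). A flap 43 mm from hinge to free edge, x -16 to 33 mm, 3 mm thick; hinge line along x at organiser y = 1 mm, z = 37 mm, flap on the +y side of it. Stiff hinge: stays where left, about 0.3 N at the free edge turns it
- lid5 (a joint): angle of the fifth lid: 0 = fully shut, 1.57 = upright, 1.95 = leaning back to -y, at its stop (rad). A flap 43 mm from hinge to free edge, x -16 to 33 mm, 3 mm thick; hinge line along x at organiser y = 47 mm, z = 37 mm, flap on the +y side of it. Stiff hinge: stays where left, about 0.3 N at the free edge turns it
- lid6 (a joint): angle of the last (at the +y end) lid: 0 = fully shut, 1.57 = upright, 1.95 = leaning back to -y, at its stop (rad). A flap 43 mm from hinge to free edge, x -16 to 33 mm, 3 mm thick; hinge line along x at organiser y = 93 mm, z = 37 mm, flap on the +y side of it. Stiff hinge: stays where left, about 0.3 N at the free edge turns it
- lockbar (a joint): travel of the aluminium lock bar along the organiser's +y: 0 = unlocked, 0.018 = at its stop, every hook over the tongue of a shut lid (m). It moves stiffly (about 1.2 N) and stays where it is left. With the bar forward, open lids cannot be shut. Its hooks stand 4 mm above the shut lids, at organiser x below -15 mm
- lock_tab (a point): centre of the top face of the lock bar's black thumb tab, 11 x 16 x 26 mm (x, y, z of the organiser), which rises 23 mm above the shut lids at the front edge (organiser x = -32 mm), near the organiser's -y end; it travels with the bar. It is pushed on its -y face, towards the organiser's +y
- marker: white marker pen with dark cap, 147 x 18 x 20 mm, lying in front of the organiser; leave alone
- screwdriver: screwdriver, 201 x 26 x 26 mm, lying behind the organiser; leave alone
- handle: loose teal tool handle, 170 x 31 x 23 mm, lying behind the organiser; leave alone
- mug: white mug, 97 mm high, to the left; leave alone
- tape_roll: roll of brown packing tape, 114 mm across, 48 mm high, at the back right; leave alone
- glue_bottle: glue bottle, 121 mm high, 42 mm wide, at the back; leave alone
- cards: pile of blank cards, 157 x 120 x 11 mm, at the back; leave alone

How it is judged:
On the way:
1. all six lids are shut while the lock bar is still back (value of joint each of lid1, lid2, lid3, lid4, lid5, lid6 below 0.07 rad and value of joint lockbar below 0.006 m), for 0.2 s.
At the end, for the whole second after the job is handed in: all six lids within 0.07 rad (3 mm at the free edge) of fully shut, the lock bar pushed at least 15.5 mm of its 18 mm, the organiser standing flat on the bench at rest (value of joint each of lid1, lid2, lid3, lid4, lid5, lid6 below 0.07 rad and value of joint lockbar above 0.0155 m and height (world z) of organiser below 0.005 m and angle between organiser's own z axis and vertical below 0.05 rad and linear speed of organiser below 0.01 m/s); the robot touches nothing.
It fails at once if the organiser is lifted or tipped (over 15 mm or 0.2 rad) (height (world z) of organiser above 0.015 m or angle between organiser's own z axis and vertical above 0.2 rad).
It fails at once if the organiser is shoved more than 50 mm from where it stood (distance of organiser from where it was at the start of the episode above 0.05 m).
It fails at once if the organiser is pressed harder than 40 N (contact force between the fingers and organiser above 40 N).
It fails at once if something lying about is moved more than 30 mm (distance of any of marker, screwdriver, handle, mug, tape_roll, glue_bottle, cards from where it was at the start of the episode above 0.03 m).
It also fails if it takes over 70 s, if anything falls off the work surface, if the arm or the gripper's body presses on something with over 40 N, if the wrist force passes 120 N, or if a joint passes its speed limit or range.

## Robot

A 6-joint arm with a two-finger parallel gripper is mounted at the origin on a cart in front of the work surface, level with it; the furniture and walls round the work are solid. World frame = base frame: x ahead of the robot, y to its left, z up, the work surface at z = 0. Lengths are in m, angles in rad, forces in N, time in s.
With the tool pointing down it reaches from about 0.35 to 0.775 m from the base axis. Payload 5.5 kg.
Tool frame: the origin (TCP) lies at the very end of the fingers, on their centre line; the grasp point (between the pads) lies env.hold_point_z behind it (env.hold_point_z is the distance from the TCP to the grasp point, in m); z points along the fingers, y is the line along which they close (so a half turn about z gives the same grasp; the last joint's range is limited). The gripper opens to 85 mm and grips with 20 to 120 N. Pads are 22 mm wide; open, the fingers measure 114 mm over their backs; the gripper's body (76 mm by 85 mm) begins 54 mm behind the grasp point. The pads swing forward as they close: fully open they stand 13 mm farther back than shut.
Start: joints at [1.12, 0.313, 0.046, 1.304, 0, 1.431], TCP at [0.176, 0.547, 0.231] pointing down, gripper open.
Joint ranges: [-2.76, 2.76], [-0.86, 1.69], [-1.03, 1.26], [-2.2, 2.34], [-1.47, 1.5], [-3.14, 3.14]. Speed limits (rad/s): [2.57, 2.57, 3.14, 3.14, 3.14, 3.14].

## Interface

Orientations are given as a unit quaternion [w, x, y, z].
In Python, from workcell import env gives the robot as it stands.
- The arm moves only by the tool carry_out, never from a script. Its argument "steps" is a list of rows, each a list of 3 entries, a list of its own where there are three numbers: the turn, a rotation vector about the tool's x, y, z in degrees, then the shift along the tool's x, y, z in cm, then the closure in counts, from 0 (fully open) to 255 (shut). A call has exactly 8 rows; each row is the pose to reach, as a shift and turn from the pose commanded when the call began, along the tool's axes at that moment; what a row does not reach only later rows make up. A row lasts 1/8 s, in which the tool goes at most 62.5 mm and 10.7 degrees, less where a joint would pass 70% of its speed; a pose out of reach is approached as far as the arm can. A call with a gripper value outside its range is refused whole. The fingers move at their own pace and stop on an object; "force" is the grip in N (left out, the last holds). Time passes only in rows, so rows that repeat a pose let the fingers close, or fill a call up. It gives the time, the measured TCP pose, the force, the opening and the grip force at its end, in the units of the state.
- env.get_state(): the state, without advancing time (a new reading comes with each control period).
- env.read_camera(name): name is "scene" or "top" or "wrist"; returns (picture, depth): 420x560x3 uint8, red, green, blue; 420x560 float32, m along the optical axis (not along the pixel's ray), 0 where there is no reading.
- env.get_calibration(name): a dict with "fx", "fy", "cx", "cy" (pixels), "origin" and "orientation" of the camera in the world. Camera axes: x right, y up, looking along -z (the intrinsics and any distortion apply to the point x, -y, -z); pixel columns grow to the right and rows downward; lengths in m; the calibration is good to about 2 mm. A picture is of the moment at which its call begins: read the wrist's pose just before it. get_calibration takes no time and is no camera call; for the wrist camera it gives the pose at the moment of the call.
- env.hand_in(): hands the job in; it is judged then, once.
The state is a dict: "clock": time; "joint_pos": joint angles; "qvel": joint speeds; "tau": joint torques, N m; "tcp_pos": TCP position; "orientation": TCP orientation; "wrist_force": force on the tool from outside, world axes, zero at the start; "ft_torque": the same for the moment, N m; "finger_gap": finger opening in m; "grip_force": force on a finger pad.
Only numpy, scipy, OpenCV 4.12 (cv2) and the standard library are available. Lean on these libraries where they do the work, as an engineer would, in place of code of your own. Each camera call takes 0.05 s, during which the arm holds its last target. There are 200 camera calls.

## Working session

There is one attempt and no reset: what is moved stays moved. The work goes in short steps, Python scripts to look and compute and a tool call to move; the robot and the scene stay as the last step left them, time stands still between calls to the robot, and variables do not carry over. Pictures are saved under pics/ and viewed, at most 10 in all, crops included, and the job is handed in when it is done.

Besides the shell and the picture viewer there is one more tool, called in YAML: its name, and indented under it one key for each argument. carry_out: Moves the arm, as the interface text tells. Its arguments: {"type":"object","properties":{"steps":{"type":"array","items":{"type":"array"}},"force":{"type":"number"}},"required":["steps"]}

```bash
ls; mkdir -p pics; cat > h.py <<'E'
import numpy as np, cv2
from scipy.spatial.transform import Rotation as R
from workcell import env
def rot(q): return R.from_quat([q[1],q[2],q[3],q[0]])
def cloud(name):
    c=env.get_calibration(name); im,d=env.read_camera(name)
    v,u=np.mgrid[0:d.shape[0],0:d.shape[1]]
    p=np.stack([(u-c['cx'])/c['fx']*d,-(v-c['cy'])/c['fy']*d,-d],-1)
    w=p@rot(c['orientation']).as_matrix().T+np.array(c['origin'])
    w[d==0]=np.nan
    return im,d,w,c
E
python3 - <<'E'
from h import *
for n in ('top','scene'):
    im,d,w,c=cloud(n); print(c); cv2.imwrite(f'pics/{n}0.png',im[:,:,::-1]); np.savez(f'{n}0.npz',im=im,w=w)
s=env.get_state(); print(s, env.hold_point_z)
E
```

```text
pics
{'fx': 419.7800126424541, 'fy': 419.7800126424541, 'cx': 280.2637741690757, 'cy': 206.03681050997454, 'origin': array([ 0.4876255 , -0.0073878 ,  1.32537292]), 'orientation': array([-0.70098957, -0.03564215,  0.02049093,  0.71198552])}
{'fx': 454.46178107077475, 'fy': 454.46178107077475, 'cx': 280.9357993859775, 'cy': 209.53387526309555, 'origin': array([-0.15570786, -0.67233721,  0.57292193]), 'orientation': array([ 0.76687557,  0.48881969, -0.21852667, -0.35384073])}
{'clock': 0.1, 'joint_pos': array([1.12040336e+00, 3.13923298e-01, 4.50922740e-02, 1.30356877e+00,
       1.07967967e-05, 1.43121044e+00]), 'qvel': array([-2.64459367e-03, -7.04982035e-04,  1.84116852e-03,  7.85605387e-04,
        6.38861307e-05, -1.94385144e-04]), 'tau': array([ 3.14981793e-03, -4.81724668e+01,  2.99243170e+01,  1.27547648e-02,
       -8.79169829e-05,  1.25058295e-05]), 'tcp_pos': array([0.17565502, 0.54704956, 0.23049903]), 'orientation': array([-2.38252791e-04,  1.54778745e-01,  9.87948833e-01, -7.65532701e-04]), 'wrist_force': array([ 0.10163156,  0.33867482, -1.07565823]), 'ft_torque': array([-0.02862302, -0.01888513, -0.00037515]), 'grip_force': 0.0, 'finger_gap': 0.0852214089273437} 0.0187
```

View pics/top0.png

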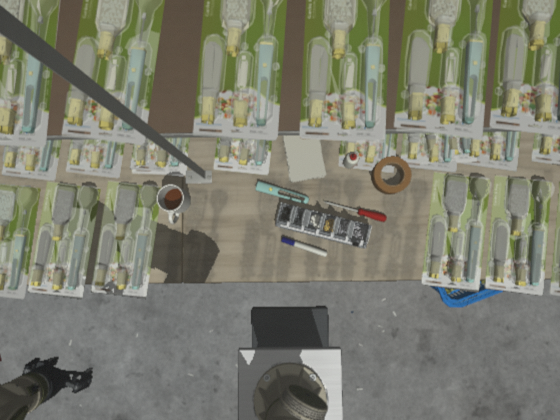

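View pics/scene0.png

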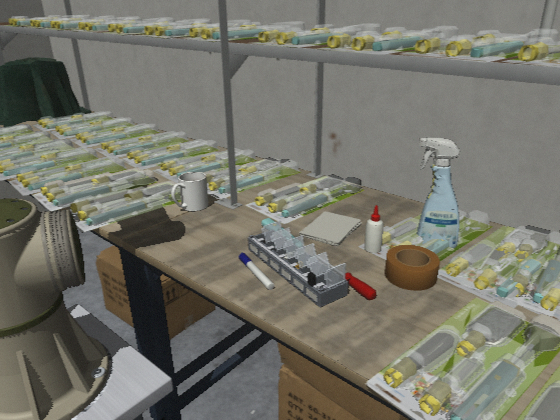

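The top view shows the organiser at pixels (275–370, 200–245), with its +y end at left. The black tab is near (355, 238), and the marker is in front of it at (303, 246). The handle (282, 190) and screwdriver (360, 210) lie behind. The scene view shows the lids standing up at (255–345, 225–285).

```bash
python3 - <<'E'
from h import *
f=np.load('top0.npz'); im=f['im']; w=f['w']
reg=np.zeros(w.shape[:2],bool); reg[190:260,262:385]=1
z=w[...,2]; hsv=cv2.cvtColor(im,cv2.COLOR_RGB2HSV)
m=reg&(z>0.012)&(z<0.12)&(hsv[...,1]<70)
n,l,st,ce=cv2.connectedComponentsWithStats(m.astype(np.uint8))
for i in range(1,n):
    if st[i,4]>60: print(st[i],np.nanmin(w[l==i],0).round(3),np.nanmax(w[l==i],0).round(3))
i=1+np.argmax(st[1:,4]); k=l==i
P=w[k]; print('z hist',np.histogram(P[:,2],np.arange(0,.12,.01)))
Q=P[P[:,2]<0.05][:,:2].astype(np.float32)
print(cv2.minAreaRect(Q)); 
# dark tab
v=hsv[...,2]; t=reg&(v<45)&(z>0.05)
n2,l2,s2,c2=cv2.connectedComponentsWithStats(t.astype(np.uint8))
for j in range(1,n2): print('dark',s2[j],c2[j].round(1),np.nanmedian(w[l2==j],0).round(4))
c=im[185:262,255:390,::-1]; cv2.imwrite('pics/crop1.png',cv2.resize(c,None,fx=5.9,fy=5.9,interpolation=cv2.INTER_CUBIC))
g=np.load('scene0.npz'); c=g['im'][210:310,235:385,::-1]; cv2.imwrite('pics/crop2.png',cv2.resize(c,None,fx=5.2,fy=5.2,interpolation=cv2.INTER_CUBIC))
def loc(name,a,b,lo):
    mm=np.zeros(z.shape,bool); mm[b[0]:b[1],a[0]:a[1]]=1
    mm&=z>lo; p=w[mm]; print(name,np.nanmin(p,0).round(3),np.nanmax(p,0).round(3))
loc('marker',(278,330),(233,258),.012); loc('handle',(252,308),(175,203),.01);loc('driver',(325,390),(198,222),.01)
E
```

```text
[262 190  47  14 197] [ 0.6   -0.067  0.012] [0.643 0.077 0.027]
[ 275  203   97   46 1650] [ 0.458 -0.254  0.012] [0.6   0.037 0.085]
[289 242  38  15 166] [ 0.435 -0.12   0.012] [ 0.479 -0.005  0.024]
z hist (array([  0, 217, 221, 561, 223,  84, 117, 213,  14,   0,   0]), array([0.  , 0.01, 0.02, 0.03, 0.04, 0.05, 0.06, 0.07, 0.08, 0.09, 0.1 ,
       0.11]))
((0.5279552340507507, -0.10991095006465912), (0.2856200635433197, 0.07502765953540802), 74.94164276123047)
dark [354 243   1   2   2] [354.  243.5] [ 0.4725 -0.1996  0.0622]
marker [ 0.435 -0.129  0.012] [0.507 0.016 0.044]
handle [ 0.603 -0.066  0.01 ] [0.69  0.095 0.028]
driver [ 0.539 -0.308  0.01 ] [ 0.603 -0.116  0.079]
```

View pics/crop1.png

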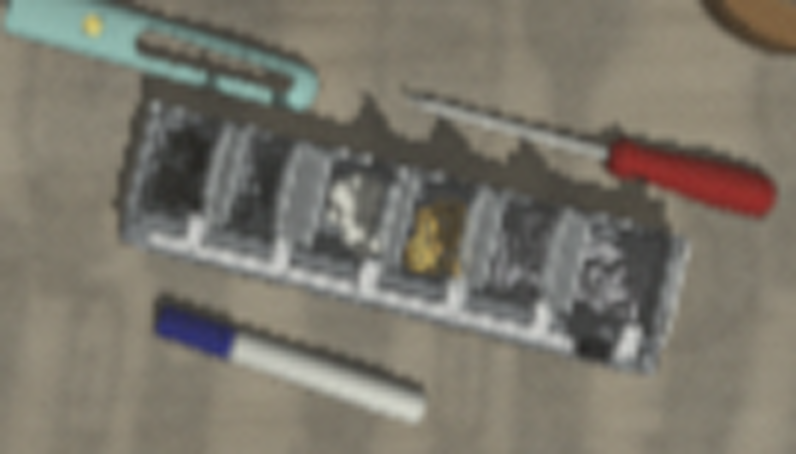

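View pics/crop2.png

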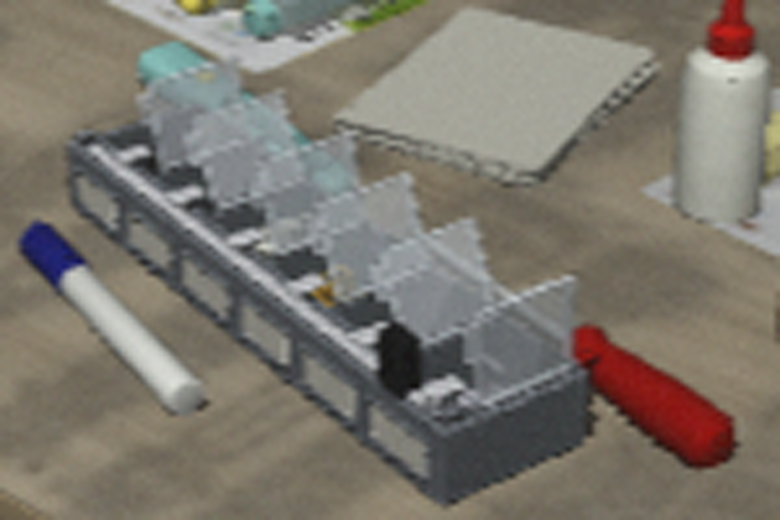

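The crops show the black tab at front right, (595, 345) in the top crop, and six clear lids standing roughly upright. Depth puts the organiser centre at about (0.528, -0.110), with its y axis 15° from world +y towards +x. The tool's y axis is already nearly aligned with it.

```bash
cat >> h.py <<'E'
C=np.array([0.528,-0.110,0]); YAW=-15.06
RO=R.from_euler('z',YAW,degrees=True)
RT=RO*R.from_matrix(np.array([[-1,0,0],[0,1,0],[0,0,-1.]]))  # tool x=-org x, y=org y, z down
def plan(pts,mm=True):
    s=env.get_state(); r=rot(s['orientation']); p=np.array(s['tcp_pos'])
    print('turn',(r.inv()*RT).as_rotvec(degrees=True).round(2))
    for q in pts:
        w=C+RO.apply(np.array(q)/1000)
        print(q,w.round(3),'shift cm',(r.inv().apply(w-p)*100).round(2))
def where():
    s=env.get_state(); print('org pos mm',(RO.inv().apply(s['tcp_pos']-C)*1000).round(1),'F org',RO.inv().apply(s['wrist_force']).round(2),'t',s['clock'],'q',np.round(s['joint_pos'],2))
E
python3 - <<'E'
from h import *
where()
plan([(0,300,200),(-40,180,200),(-20,0,180),(8,-190,150),(8,-190,100)])
E
```

```text
org pos mm [-511.   542.9  230.5] F org [ 0.01  0.35 -1.08] t 0.1 q [1.12 0.31 0.05 1.3  0.   1.43]
turn [-0.09 -0.02 -2.75]
(0, 300, 200) [0.606 0.18  0.2  ] shift cm [-52.2  -21.81   3.07]
(-40, 180, 200) [0.536 0.074 0.2  ] shift cm [-48.78 -33.99   3.09]
(-20, 0, 180) [ 0.509 -0.105  0.18 ] shift cm [-51.64 -51.87   5.12]
(8, -190, 150) [ 0.486 -0.296  0.15 ] shift cm [-55.35 -70.71   8.15]
(8, -190, 100) [ 0.486 -0.296  0.1  ] shift cm [-55.35 -70.7   13.15]
```

carry_out:
  steps:
    - [[0, 0, 0], [-5, -3.5, 0.5], 255]
    - [[0, 0, -1], [-11, -7.5, 1], 255]
    - [[0, 0, -2], [-17, -11.5, 1.5], 255]
    - [[0, 0, -2.75], [-23, -15.5, 2], 255]
    - [[0, 0, -2.75], [-29, -20, 2.5], 255]
    - [[0, 0, -2.75], [-35, -24, 3], 255]
    - [[0, 0, -2.75], [-41, -28, 3], 255]
    - [[0, 0, -2.75], [-46, -32, 3], 255]
  force: 20

```text
clock: 1.1
tcp_pos: [0.4801, 0.1512, 0.2018]
orientation: [-0.0, 0.131, 0.991, 0.0]
wrist_force: [1.5, 1.0, 0.2]
finger_gap: -0.0001
grip_force: 0.0
```

```bash
python3 - <<'E'
from h import *
where()
plan([(-20,0,170),(8,-190,140),(8,-190,62)])
E
```

```text
org pos mm [-114.1  239.8  201.8] F org [1.16 1.34 0.16] t 1.1 q [ 0.15  0.19 -0.19  1.19  0.    0.41]
turn [ 0.01 -0.02 -0.  ]
(-20, 0, 170) [ 0.509 -0.105  0.17 ] shift cm [ -9.41 -23.98   3.17]
(8, -190, 140) [ 0.486 -0.296  0.14 ] shift cm [-12.21 -42.98   6.17]
(8, -190, 62) [ 0.486 -0.296  0.062] shift cm [-12.22 -42.98  13.97]
```

carry_out:
  steps:
    - [[0, 0, 0], [-2, -5, 0], 255]
    - [[0, 0, 0], [-4, -10, 1], 255]
    - [[0, 0, 0], [-6, -15, 1], 255]
    - [[0, 0, 0], [-7, -20, 2], 255]
    - [[0, 0, 0], [-8, -22, 2], 255]
    - [[0, 0, 0], [-8, -22, 2], 255]
    - [[0, 0, 0], [-8, -22, 2], 255]
    - [[0, 0, 0], [-8, -22, 2], 255]

```text
clock: 2.1
tcp_pos: [0.4992, -0.0791, 0.1822]
orientation: [-0.0, 0.13, 0.991, 0.0]
wrist_force: [0.6, 0.2, -0.0]
finger_gap: -0.0001
grip_force: 0.0
```

```bash
python3 - <<'E'
from h import *
where()
plan([(8,-190,140),(8,-190,62)])
E
```

```text
org pos mm [-35.8  22.3 182.2] F org [ 0.54  0.32 -0.04] t 2.1 q [-0.32  0.2  -0.23  1.15  0.   -0.06]
turn [ 0.02 -0.01  0.1 ]
(8, -190, 140) [ 0.486 -0.296  0.14 ] shift cm [ -4.35 -21.24   4.21]
(8, -190, 62) [ 0.486 -0.296  0.062] shift cm [ -4.35 -21.25  12.01]
```

carry_out:
  steps:
    - [[0, 0, 0], [-1, -5, 1], 255]
    - [[0, 0, 0], [-2, -10, 2], 255]
    - [[0, 0, 0], [-3, -15, 3], 255]
    - [[0, 0, 0], [-4, -20, 4], 255]
    - [[0, 0, 0], [-4.4, -21.2, 8], 255]
    - [[0, 0, 0], [-4.4, -21.2, 12], 255]
    - [[0, 0, 0], [-4.4, -21.2, 12], 255]
    - [[0, 0, 0], [-4.4, -21.2, 12], 255]

```text
clock: 3.1
tcp_pos: [0.4877, -0.296, 0.0635]
orientation: [0.001, 0.13, 0.991, -0.0]
wrist_force: [-1.5, 0.3, 0.9]
finger_gap: 0.0001
grip_force: 0.0
```

```bash
python3 - <<'E'
from h import *
where()
plan([(8,-150,62),(8,120,62)])
E
```

```text
org pos mm [   9.4 -190.1   63.5] F org [-1.53 -0.09  0.86] t 3.1 q [-0.69  0.41 -0.25  0.92  0.   -0.42]
turn [-0.02  0.06  0.08]
(8, -150, 62) [ 0.497 -0.257  0.062] shift cm [0.14 4.01 0.14]
(8, 120, 62) [0.567 0.004 0.062] shift cm [ 0.1  31.01  0.13]
```

carry_out:
  steps:
    - [[0, 0, 0], [0.1, 2, 0.3], 255]
    - [[0, 0, 0], [0.1, 4, 0.3], 255]
    - [[0, 0, 0], [0.1, 6, 0.3], 255]
    - [[0, 0, 0], [0.1, 8, 0.3], 255]
    - [[0, 0, 0], [0.1, 10, 0.3], 255]
    - [[0, 0, 0], [0.1, 12, 0.3], 255]
    - [[0, 0, 0], [0.1, 14, 0.3], 255]
    - [[0, 0, 0], [0.1, 16, 0.3], 255]

```text
clock: 4.1
tcp_pos: [0.5277, -0.1403, 0.0591]
orientation: [-0.0, 0.131, 0.991, 0.0]
wrist_force: [-0.7, -0.3, -0.1]
finger_gap: -0.0001
grip_force: 0.3
```

```bash
python3 - <<'E'
from h import *
where()
im,d,w,c=cloud('scene'); cv2.imwrite('pics/s1.png',cv2.resize(im[200:320,230:390,::-1],None,fx=5,fy=5,interpolation=cv2.INTER_CUBIC))
E
```

```text
org pos mm [  7.6 -29.4  59.1] F org [-0.56 -0.46 -0.14] t 4.1 q [-0.41  0.37 -0.31  0.88  0.   -0.14]
```

View pics/s1.png

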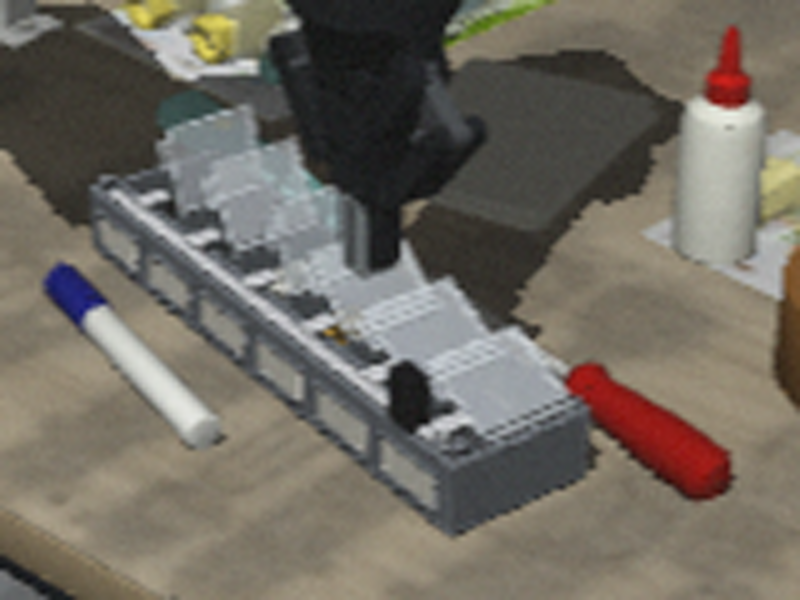

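The crop shows lids 1 to 3 (about (500, 370), (420, 310) and (370, 280)) folded over to roughly 30°. The organiser hasn't moved and the forces are tiny, so I'll carry on with the sweep.

carry_out:
  steps:
    - [[0, 0, 0], [0, 2, 0], 255]
    - [[0, 0, 0], [0, 4, 0], 255]
    - [[0, 0, 0], [0, 6, 0], 255]
    - [[0, 0, 0], [0, 8, 0], 255]
    - [[0, 0, 0], [0, 10, 0], 255]
    - [[0, 0, 0], [0, 12, 0], 255]
    - [[0, 0, 0], [0, 14, 0], 255]
    - [[0, 0, 0], [0, 15.5, 0], 255]

```text
clock: 5.15
tcp_pos: [0.568, 0.0095, 0.0592]
orientation: [0.0, 0.131, 0.991, 0.0]
wrist_force: [-0.4, -0.4, 0.6]
finger_gap: -0.0
grip_force: 0.0
```

carry_out:
  steps:
    - [[0, 0, 0], [0, 0, -2], 255]
    - [[0, 0, 0], [0, -4, -4], 255]
    - [[0, 0, 0], [0, -9, -4], 255]
    - [[0, 0, 0], [0, -14, -4], 255]
    - [[0, 0, 0], [0, -19, -4], 255]
    - [[0, 0, 0], [0, -24, -4], 255]
    - [[0, 0, 0], [0, -27, -4], 255]
    - [[0, 0, 0], [0, -27, -4], 255]

```text
clock: 6.15
tcp_pos: [0.4974, -0.2546, 0.0991]
orientation: [0.0, 0.133, 0.991, -0.0]
wrist_force: [0.6, 0.9, 0.1]
finger_gap: 0.0001
grip_force: 0.0
```

```bash
python3 - <<'E'
from h import *
where()
plan([(8,-155,46)])
E
```

```text
org pos mm [   8.  -147.6   99.1] F org [0.36 1.03 0.12] t 6.15 q [-0.62  0.36 -0.23  0.99  0.   -0.35]
turn [-0.01  0.03 -0.21]
(8, -155, 46) [ 0.495 -0.262  0.046] shift cm [-0.   -0.74  5.31]
```

carry_out:
  steps:
    - [[0, 0, 0], [0, -1, 2.5], 255]
    - [[0, 0, 0], [0, -1, 5.4], 255]
    - [[0, 0, 0], [0, -1, 5.4], 255]
    - [[0, 0, 0], [0, 1, 5.4], 255]
    - [[0, 0, 0], [0, 3, 5.4], 255]
    - [[0, 0, 0], [0, 5, 5.4], 255]
    - [[0, 0, 0], [0, 7, 5.4], 255]
    - [[0, 0, 0], [0, 9, 5.4], 255]

```text
clock: 7.15
tcp_pos: [0.5214, -0.1642, 0.0454]
orientation: [0.0, 0.131, 0.991, -0.0]
wrist_force: [-0.3, 0.3, -0.3]
finger_gap: 0.0
grip_force: 0.0
```

carry_out:
  steps:
    - [[0, 0, 0], [0, 2.4, 0], 255]
    - [[0, 0, 0], [0, 4.8, 0], 255]
    - [[0, 0, 0], [0, 7.2, 0], 255]
    - [[0, 0, 0], [0, 9.6, 0], 255]
    - [[0, 0, 0], [0, 12, 0], 255]
    - [[0, 0, 0], [0, 14, 0], 255]
    - [[0, 0, 0], [0, 16, 0], 255]
    - [[0, 0, 0], [0, 18, 0], 255]

```text
clock: 8.15
tcp_pos: [0.568, 0.0092, 0.0452]
orientation: [0.0, 0.131, 0.991, -0.0]
wrist_force: [0.4, -0.1, -0.4]
finger_gap: 0.0001
grip_force: 0.1
```

```bash
python3 - <<'E'
from h import *
where()
E
```

```text
org pos mm [  7.6 125.4  45.2] F org [ 0.38 -0.05 -0.41] t 8.15 q [-0.13  0.42 -0.27  0.87 -0.    0.14]
```

carry_out:
  steps:
    - [[0, 0, 0], [0, 0, -2], 255]
    - [[0, 0, 0], [0, -5, -3], 255]
    - [[0, 0, 0], [0, -10, -3], 255]
    - [[0, 0, 0], [0, -15, -3], 255]
    - [[0, 0, 0], [0, -20, -3], 255]
    - [[0, 0, 0], [0, -24.5, -3], 255]
    - [[0, 0, 0], [0, -24.5, -2], 255]
    - [[0, 0, 0], [0, -24.5, -1], 255]

```text
clock: 9.15
tcp_pos: [0.504, -0.2279, 0.0544]
orientation: [-0.0, 0.131, 0.991, 0.0]
wrist_force: [-0.4, -0.9, -0.2]
finger_gap: 0.0002
grip_force: 0.0
```

carry_out:
  steps:
    - [[0, 0, 0], [0, 0, 0.5], 255]
    - [[0, 0, 0], [0, 0, 1], 255]
    - [[0, 0, 0], [0, 0, 1.3], 255]
    - [[0, 0, 0], [0, 0, 1.5], 255]
    - [[0, 0, 0], [0, 0.5, 1.6], 255]
    - [[0, 0, 0], [0, 1, 1.6], 255]
    - [[0, 0, 0], [0, 2, 1.6], 255]
    - [[0, 0, 0], [0, 2, 1.6], 255]

```text
clock: 10.15
tcp_pos: [0.5094, -0.2083, 0.0392]
orientation: [-0.0, 0.13, 0.991, 0.0]
wrist_force: [-1.2, 0.7, 0.7]
finger_gap: 0.0001
grip_force: 0.0
```

```bash
python3 - <<'E'
from h import *
where()
E
```

```text
org pos mm [  7.6 -99.7  39.2] F org [-1.39  0.34  0.67] t 10.15 q [-0.53  0.4  -0.33  0.84  0.   -0.27]
```

carry_out:
  steps:
    - [[0, 0, 0], [0, 1.5, 0.05], 255]
    - [[0, 0, 0], [0, 3, 0.05], 255]
    - [[0, 0, 0], [0, 4.5, 0.05], 255]
    - [[0, 0, 0], [0, 6, 0.05], 255]
    - [[0, 0, 0], [0, 7.5, 0.05], 255]
    - [[0, 0, 0], [0, 9, 0.05], 255]
    - [[0, 0, 0], [0, 10.5, 0.05], 255]
    - [[0, 0, 0], [0, 12, 0.05], 255]

```text
clock: 11.15
tcp_pos: [0.5409, -0.0928, 0.039]
orientation: [0.0, 0.131, 0.991, -0.0]
wrist_force: [-0.7, -4.4, 5.9]
finger_gap: -0.0001
grip_force: 2.9
```

```bash
python3 - <<'E'
from h import *
where()
E
```

```text
org pos mm [ 8. 20. 39.] F org [ 0.42 -4.41  5.93] t 11.15 q [-0.32  0.4  -0.33  0.84 -0.   -0.05]
```

carry_out:
  steps:
    - [[0, 0, 0], [0, 1.5, -0.05], 255]
    - [[0, 0, 0], [0, 3, -0.05], 255]
    - [[0, 0, 0], [0, 4.5, -0.05], 255]
    - [[0, 0, 0], [0, 6, -0.05], 255]
    - [[0, 0, 0], [0, 7.5, -0.05], 255]
    - [[0, 0, 0], [0, 9, -0.05], 255]
    - [[0, 0, 0], [0, 10.5, -0.05], 255]
    - [[0, 0, 0], [0, 10.5, -0.05], 255]

```text
clock: 12.15
tcp_pos: [0.5679, 0.01, 0.039]
orientation: [-0.0, 0.13, 0.992, 0.001]
wrist_force: [-0.1, 1.4, 2.4]
finger_gap: 0.0001
grip_force: 1.0
```

carry_out:
  steps:
    - [[0, 0, 0], [0, 0, -1], 255]
    - [[0, 0, 0], [0, 0, -4], 255]
    - [[0, 0, 0], [0, 0, -8], 255]
    - [[0, 0, 0], [0, 4, -12], 255]
    - [[0, 0, 0], [0, 8, -14], 255]
    - [[0, 0, 0], [0, 12, -14], 255]
    - [[0, 0, 0], [0, 14, -14], 255]
    - [[0, 0, 0], [0, 14, -14], 255]

```text
clock: 13.15
tcp_pos: [0.6038, 0.1438, 0.1788]
orientation: [-0.0, 0.13, 0.991, -0.0]
wrist_force: [0.8, -0.4, 0.5]
finger_gap: -0.0001
grip_force: 0.0
```

```bash
python3 - <<'E'
from h import *
where()
im,d,w,c=cloud('scene'); cv2.imwrite('pics/s2.png',cv2.resize(im[200:320,230:390,::-1],None,fx=5,fy=5,interpolation=cv2.INTER_CUBIC))
im,d,w,c=cloud('top'); cv2.imwrite('pics/t2.png',cv2.resize(im[185:262,255:390,::-1],None,fx=5.9,fy=5.9,interpolation=cv2.INTER_CUBIC))
z=w[...,2]; reg=np.zeros(z.shape,bool); reg[190:260,262:385]=1
hsv=cv2.cvtColor(im,cv2.COLOR_RGB2HSV)
m=reg&(z>.012)&(z<.12)&(hsv[...,1]<70)
n,l,st,ce=cv2.connectedComponentsWithStats(m.astype(np.uint8)); k=l==1+np.argmax(st[1:,4])
P=w[k]; print(cv2.minAreaRect(P[P[:,2]<.05][:,:2].astype(np.float32)))
o=RO.inv().apply(P-C)*1000
for i in range(6):
    y0=-137+46*i
    for a,b in((2,14),(14,28),(28,42)):
        s=o[(o[:,0]>-10)&(o[:,0]<30)&(o[:,1]>y0+a)&(o[:,1]<y0+b)]; print(i+1,a,len(s),np.median(s[:,2]).round(1),end=' | ')
    print()
s=o[(o[:,2]>50)]; print('tab',len(s),np.median(s,0).round(1),s.min(0).round(1),s.max(0).round(1))
E
```

```text
org pos mm [  7.2 264.8 178.8] F org [ 0.83 -0.21  0.46] t 13.15 q [ 0.1   0.42  0.07  1.22 -0.    0.37]
((0.5288704633712769, -0.10823166370391846), (0.28646397590637207, 0.07572758197784424), 75.05083465576172)
1 2 53 38.9 | 1 14 58 38.2 | 1 28 61 38.8 | 
2 2 53 38.6 | 2 14 60 39.5 | 2 28 59 38.8 | 
3 2 51 39.3 | 3 14 60 38.8 | 3 28 60 39.1 | 
4 2 49 39.1 | 4 14 62 39.2 | 4 28 59 38.8 | 
5 2 51 38.4 | 5 14 59 38.7 | 5 28 57 38.5 | 
6 2 49 38.8 | 6 14 57 39.1 | 6 28 55 38.3 | 
tab 23 [ -31.7 -106.3   60.3] [ -36.7 -114.6   50.8] [-25.6 -98.2  63.3]
```

View pics/s2.png

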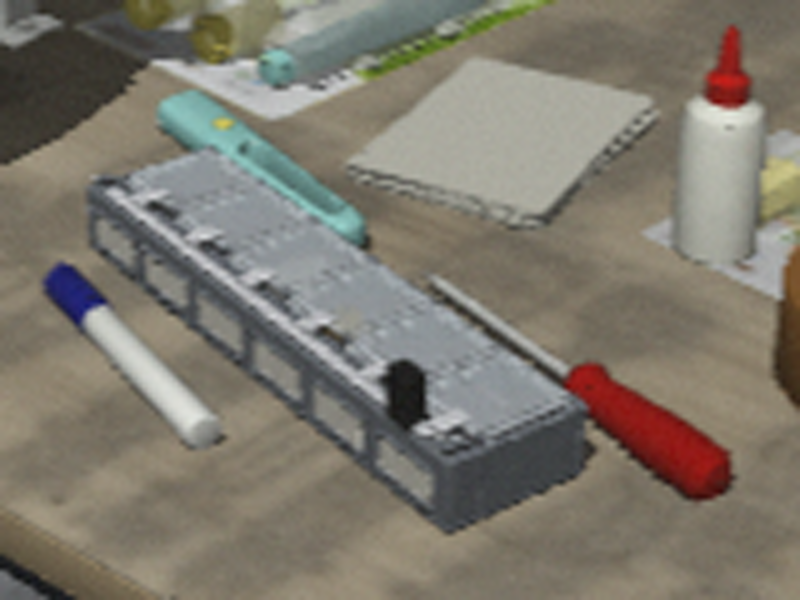

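The crop shows all six lids lying flat, and the depth heights agree at about 39 mm on every lid. The organiser has moved less than 2 mm and the black tab at (407, 390) is still back. Next I'll push the tab.

```bash
python3 - <<'E'
from h import *
plan([(-32,-150,130),(-32,-150,49),(-32,-130,49)])
E
```

```text
turn [-0.05 -0.07 -0.02]
(-32, -150, 130) [ 0.458 -0.247  0.13 ] shift cm [  3.91 -41.33   4.91]
(-32, -150, 49) [ 0.458 -0.247  0.049] shift cm [  3.9  -41.32  13.01]
(-32, -130, 49) [ 0.463 -0.227  0.049] shift cm [  3.9  -39.32  13.01]
```

carry_out:
  steps:
    - [[0, 0, 0], [1, -5, 0], 255]
    - [[0, 0, 0], [2, -10, 1], 255]
    - [[0, 0, 0], [3, -15, 2], 255]
    - [[0, 0, 0], [4, -20, 3], 255]
    - [[0, 0, 0], [4, -25, 4], 255]
    - [[0, 0, 0], [4, -30, 5], 255]
    - [[0, 0, 0], [4, -35, 5], 255]
    - [[0, 0, 0], [4, -35, 5], 255]

```text
clock: 14.25
tcp_pos: [0.4727, -0.1882, 0.129]
orientation: [-0.0, 0.135, 0.991, -0.0]
wrist_force: [0.7, 0.3, -0.7]
finger_gap: 0.0001
grip_force: 0.0
```

```bash
python3 - <<'E'
from h import *
where(); plan([(-32,-150,130),(-32,-150,49),(-32,-130,49)])
E
```

```text
org pos mm [-33.  -89.9 129. ] F org [ 0.56  0.45 -0.7 ] t 14.25 q [-0.54  0.24 -0.31  1.02 -0.   -0.27]
turn [-0.04 -0.02 -0.42]
(-32, -150, 130) [ 0.458 -0.247  0.13 ] shift cm [-0.15 -6.01 -0.1 ]
(-32, -150, 49) [ 0.458 -0.247  0.049] shift cm [-0.15 -6.01  8.  ]
(-32, -130, 49) [ 0.463 -0.227  0.049] shift cm [-0.14 -4.01  8.  ]
```

carry_out:
  steps:
    - [[0, 0, 0], [0, -3, 0], 255]
    - [[0, 0, 0], [0, -6, 0], 255]
    - [[0, 0, 0], [0, -6, 0], 255]
    - [[0, 0, 0], [0, -6, 3], 255]
    - [[0, 0, 0], [0, -6, 6], 255]
    - [[0, 0, 0], [0, -6, 7.9], 255]
    - [[0, 0, 0], [0, -5, 7.9], 255]
    - [[0, 0, 0], [0, -5, 7.9], 255]

```text
clock: 15.25
tcp_pos: [0.4619, -0.2313, 0.0508]
orientation: [0.0, 0.13, 0.991, 0.0]
wrist_force: [-0.1, 0.2, 0.3]
finger_gap: -0.0002
grip_force: 0.0
```

```bash
python3 - <<'E'
from h import *
where(); plan([(-32,-110,49)])
E
```

```text
org pos mm [ -32.3 -134.3   50.8] F org [-0.12  0.15  0.31] t 15.25 q [-0.62  0.33 -0.4   0.84  0.   -0.36]
turn [0.02 0.01 0.1 ]
(-32, -110, 49) [ 0.469 -0.208  0.049] shift cm [-0.03  2.43  0.18]
```

carry_out:
  steps:
    - [[0, 0, 0], [0, 0.4, 0.1], 255]
    - [[0, 0, 0], [0, 0.7, 0.1], 255]
    - [[0, 0, 0], [0, 1, 0.1], 255]
    - [[0, 0, 0], [0, 1.3, 0.1], 255]
    - [[0, 0, 0], [0, 1.6, 0.1], 255]
    - [[0, 0, 0], [0, 1.9, 0.1], 255]
    - [[0, 0, 0], [0, 2.1, 0.1], 255]
    - [[0, 0, 0], [0, 2.3, 0.1], 255]

```text
clock: 16.25
tcp_pos: [0.4676, -0.2103, 0.0492]
orientation: [0.0, 0.131, 0.991, -0.0]
wrist_force: [0.1, -1.3, 0.9]
finger_gap: 0.0001
grip_force: 0.6
```

carry_out:
  steps:
    - [[0, 0, 0], [0, 0, 0], 255]
    - [[0, 0, 0], [0, 0, 0], 255]
    - [[0, 0, 0], [0, 0.05, 0], 255]
    - [[0, 0, 0], [0, 0.1, 0], 255]
    - [[0, 0, 0], [0, 0.15, 0], 255]
    - [[0, 0, 0], [0, 0.2, 0], 255]
    - [[0, 0, 0], [0, 0.2, 0], 255]
    - [[0, 0, 0], [0, 0.2, 0], 255]

```text
clock: 17.25
tcp_pos: [0.468, -0.2084, 0.0491]
orientation: [0.0, 0.131, 0.991, 0.0]
wrist_force: [-1.2, -0.7, -1.1]
finger_gap: -0.0
grip_force: 0.4
```

```bash
python3 - <<'E'
from h import *
where()
E
```

```text
org pos mm [ -32.3 -110.6   49.1] F org [-0.94 -1.   -1.13] t 17.25 q [-0.58  0.33 -0.41  0.83  0.   -0.31]
```

carry_out:
  steps:
    - [[0, 0, 0], [0, 0.05, 0], 255]
    - [[0, 0, 0], [0, 0.1, 0], 255]
    - [[0, 0, 0], [0, 0.15, 0], 255]
    - [[0, 0, 0], [0, 0.2, 0], 255]
    - [[0, 0, 0], [0, 0.25, 0], 255]
    - [[0, 0, 0], [0, 0.3, 0], 255]
    - [[0, 0, 0], [0, 0.3, 0], 255]
    - [[0, 0, 0], [0, 0.3, 0], 255]

```text
clock: 18.25
tcp_pos: [0.4689, -0.2056, 0.0492]
orientation: [0.0, 0.131, 0.991, 0.0]
wrist_force: [-0.9, -3.4, -0.8]
finger_gap: 0.0001
grip_force: 1.7
```

```bash
python3 - <<'E'
from h import *
where()
E
```

```text
org pos mm [ -32.2 -107.6   49.2] F org [ 0.02 -3.54 -0.83] t 18.25 q [-0.57  0.32 -0.41  0.83  0.   -0.31]
```

Force has risen to 3.5 N, which points to the stop. I'll push 2 mm more, then back off and look.

carry_out:
  steps:
    - [[0, 0, 0], [0, 0.1, 0], 255]
    - [[0, 0, 0], [0, 0.2, 0], 255]
    - [[0, 0, 0], [0, 0.2, 0], 255]
    - [[0, 0, 0], [0, 0.2, 0], 255]
    - [[0, 0, 0], [0, 0.2, 0], 255]
    - [[0, 0, 0], [0, 0.2, 0], 255]
    - [[0, 0, 0], [0, 0.2, 0], 255]
    - [[0, 0, 0], [0, 0.2, 0], 255]

```text
clock: 19.25
tcp_pos: [0.4693, -0.2035, 0.0491]
orientation: [0.0, 0.131, 0.991, 0.0]
wrist_force: [-0.8, -1.4, 0.1]
finger_gap: 0.0
grip_force: 1.2
```

carry_out:
  steps:
    - [[0, 0, 0], [0, -1, 0], 255]
    - [[0, 0, 0], [0, -2, 0], 255]
    - [[0, 0, 0], [0, -2, -4], 255]
    - [[0, 0, 0], [0, -2, -8], 255]
    - [[0, 0, 0], [0, -5, -12], 255]
    - [[0, 0, 0], [2, -10, -14], 255]
    - [[0, 0, 0], [4, -12, -14], 255]
    - [[0, 0, 0], [4, -12, -14], 255]

```text
clock: 20.25
tcp_pos: [0.3981, -0.3105, 0.1894]
orientation: [0.0, 0.133, 0.991, 0.0]
wrist_force: [-0.2, 0.9, 0.4]
finger_gap: 0.0
grip_force: 0.0
```

```bash
python3 - <<'E'
from h import *
where()
im,d,w,c=cloud('scene'); cv2.imwrite('pics/s3.png',cv2.resize(im[200:320,230:390,::-1],None,fx=5,fy=5,interpolation=cv2.INTER_CUBIC))
im,d,w,c=cloud('top')
z=w[...,2]; reg=np.zeros(z.shape,bool); reg[190:260,262:385]=1
hsv=cv2.cvtColor(im,cv2.COLOR_RGB2HSV)
m=reg&(z>.012)&(z<.12)&(hsv[...,1]<70)
n,l,st,ce=cv2.connectedComponentsWithStats(m.astype(np.uint8)); k=l==1+np.argmax(st[1:,4])
P=w[k]; r=cv2.minAreaRect(P[P[:,2]<.05][:,:2].astype(np.float32)); print(r)
o=RO.inv().apply(P-np.array([*r[0],0]))*1000
for i in range(6):
    y0=-137+46*i
    s=o[(o[:,0]>-5)&(o[:,0]<30)&(o[:,1]>y0+28)&(o[:,1]<y0+42)]; print(i+1,np.median(s[:,2]).round(1))
s=o[(o[:,2]>50)]; print('tab',len(s),np.median(s,0).round(1),s.min(0).round(1),s.max(0).round(1))
E
```

```text
org pos mm [ -73.3 -227.4  189.4] F org [-0.4   0.79  0.41] t 20.25 q [-0.82  0.2  -0.21  1.16  0.   -0.56]
((0.5303388237953186, -0.10401715338230133), (0.28697913885116577, 0.0755661129951477), 74.75053405761719)
1 37.9
2 38.8
3 39.3
4 38.4
5 39.2
6 38.9
tab 23 [-32.3 -90.   61.7] [-38.1 -99.8  53. ] [-26.6 -83.4  65.1]
```

View pics/s3.png

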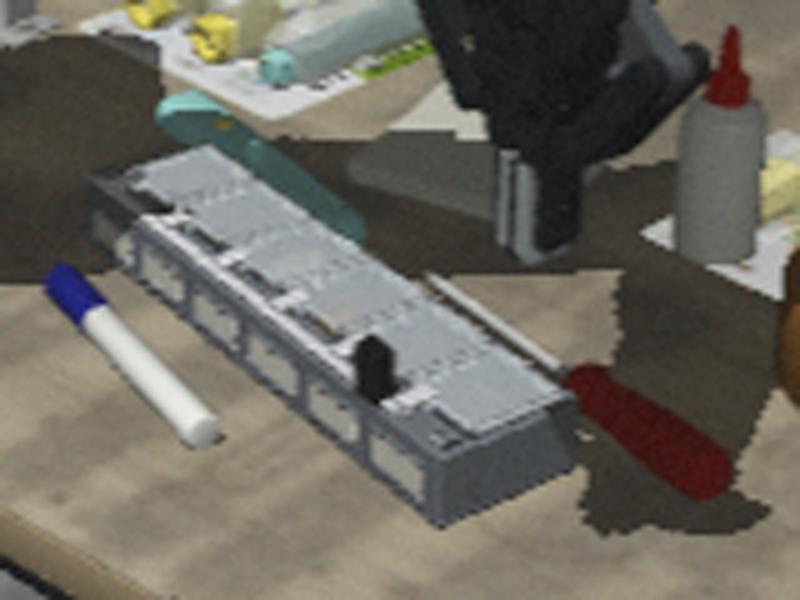

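The crop shows the tab, now at (375, 368), moved forward with its hooks over the lids, and all lids still flat. The tab moved about 17–18 mm relative to the body, and the body itself slid about 4 mm once the tab hit its stop. The arm is clear.

```bash
python3 -c "
from workcell import env
print(env.hand_in())"
```

```text
the job is handed in; nothing more can be done
None
```

I handed the job in at about 20 s: all six lids measured flat at about 39 mm, the lock bar was pushed about 17–18 mm to its stop, the organiser slid only about 6 mm, and the other items looked undisturbed; the hand-in returned no verdict.

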